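Close the light-tight chest that stands propped open on its folding stay

ROBOT

A 6-joint arm with a two-finger parallel gripper is mounted at the origin on a cart in front of the work surface, level with it; the furniture and walls round the work are solid. World frame = base frame: x ahead of the robot, y to its left, z up, the work surface at z = 0. Lengths are in m, angles in degrees, forces in N, time in s.
With the tool pointing down it reaches from about 0.325 to 0.85 m from the base axis. Payload 15.5 kg.
Tool frame: the origin (TCP) lies at the very end of the fingers, on their centre line; the grasp point (between the pads) lies arm.grip_depth behind it (arm.grip_depth is the distance from the TCP to the grasp point, in m); z points along the fingers, y is the line along which they close (so a half turn about z gives the same grasp; the last joint's range is limited). The gripper opens to 91 mm and grips with 3 to 60 N. Pads are 32 mm wide; open, the fingers measure 118 mm over their backs; the gripper's body (76 mm by 178 mm) begins 60 mm behind the grasp point.
Start: joints at [67.351, 28.281, 77.091, -0, 74.628, -5.472], TCP at [0.185, 0.597, 0.214] pointing down, gripper open.
Joint ranges: [-166.48, 166.48], [-47.26, 123.95], [12.59, 153.08], [-70.14, 250.14], [6.76, 159.57], [-176.63, 176.63]. Speed limits (degrees/s): [108.29, 108.29, 147.25, 172.46, 172.46, 172.46].

INTERFACE

Orientations are given as a 3x3 rotation matrix whose columns are the frame's x, y, z axes.
In Python, from rig import arm gives the robot as it stands. Calls block until the motion is done:
- arm.move_to(position, orientation): joint-space move of the TCP to a pose.
- arm.move_l(position, orientation=None, feed=0.15): straight line of the TCP; orientation=None keeps the orientation; feed is the mean speed in m/s.
- arm.move_joints(angles): joint-space move.
- arm.grip(opening): finger opening in m; the grip force is fixed at half the most; returns when the fingers have stopped.
- arm.sleep(seconds).
- arm.solve_ik(position, orientation): joint angles nearest the present ones, or None.
- arm.snapshot(name): name is "scene" or "side" or "wrist"; returns the picture (400x640x3 uint8, red, green, blue); there is no depth.
- arm.get_calibration(name): a dict with "intrinsics" (3x3 intrinsics, pixels), "k1" (the pictures are not rectified: a ray, as slopes to the right and down, at radius r is drawn at 1 + k1 r^2 times it, then the intrinsics apply), "cam_to_world" (4x4, takes a point from camera to world coordinates). Camera axes: x right, y down, z forward; pixel columns grow to the right and rows downward; lengths in m; the calibration is good to about 2 mm. A picture is of the moment at which its call begins: read the wrist's pose just before it. get_calibration takes no time and is no camera call; for the wrist camera it gives the pose at the moment of the call.
A pose or a line that the arm cannot do raises arm.Unreachable and nothing moves.
- arm.sign_off(): hands the job in; it is judged then, once.
Readings, each from a call of its own:
- arm.current_t(): time.
- arm.current_joint_positions(): joint angles.
- arm.current_dq(): joint speeds.
- arm.current_tau(): joint torques, N m.
- arm.current_ee_pos(): TCP position.
- arm.current_tool_rot(): TCP orientation.
- arm.current_force(): force on the tool from outside, world axes, zero at the start.
- arm.current_torque(): the same for the moment, N m.
- arm.current_width(): finger opening in m.
- arm.current_grasp_force(): force on a finger pad.
Only numpy, scipy, OpenCV 4.12 (cv2) and the standard library are available. Lean on these libraries where they do the work, as an engineer would, in place of code of your own. Each camera call takes 0.05 s, during which the arm holds its last target. There are 200 camera calls.

TASK

The chest that keeps the light-curing syringes dark must be shut before the curing lamp is used: by its black knob, lift the knee of the folding lid stay past centre, feeling how hard it resists and going only until it has all but stopped resisting, so that the stay is unlocked but the lid still stands up when you let go. Then take the lid by its bar, start it slowly and lower it under control, and set it down gently until it lies fully shut on its rubber buffers, neither letting it drop, not even the last few millimetres, nor pressing it down hard. Leave the jar, the bottle, the glass dish and the tin beside the chest where they stand.

Things in the scene. Friction and masses are not known exactly. Their poses are not given: they have to be found in the camera images.
- chest: White open chest 220 x 240 mm, rim 92 mm high, heavy, fixed; rack with 4 syringes inside. Origin: centre of its underside; z up, its front looks to its -x (turned roughly to the robot). Lid hinge: a line along y at x +112, z +98 mm. The folding stay stands inside its right wall, at y -97 mm: a 72 mm lower link on the chest, an 88 mm upper link to the lid.
- lid (a joint): Lid angle, rad: 0 shut and level, about 1.31 to 1.33 at the start. The lid (248 mm wide, reaching 224 mm from the hinge, 9 mm thick) has closing springs, so nothing but the stay or the hand holds it up; let go on the way it slams. Holding it at the bar takes 7 to 12 N. If the knee is only just past centre the first pull at the bar can take 20 N and then give suddenly, so start slowly.
- lid_bar (a point): Middle of the lid's steel bar handle: a round bar 12 mm thick, along the chest's y, 110 mm free between its two arms, 32 mm clear of the lid's front edge. 262 mm from the hinge line, in the lid's plane, so it moves on that arc; with the lid shut it lies level with the hinge, in front of the chest. It can turn in the fingers.
- knee_knob (a point): Middle of the black release knob on the knee between the links, 14 mm thick, 32 mm long, along the chest's y, pointing inward from the right wall, about 30 mm above the rim and 65 mm before the open lid (reach in with the tool tilted about 40 degrees). It spins freely on its pin and moves on a 72 mm arc about stay_foot; unlocking is up and to the front, about 30 degrees above level.
- stay_foot (a point): Lower pin of the stay, on the chest (x -8, y -97, z +63 mm): centre of the knob's arc. How the knee feels at the knob: it is locked 3 to 12 mm behind centre (set by hand, unknown); it takes 5 to 11 N to start, less on the way, 3 N at centre, none about 4.5 mm past it. Left 1 to 4 mm past centre it stays there by friction; any farther the lid runs down by itself.
- lid_buffers: Two rubber buffers in the chest's front corners, 12 mm wide, on which the lid rests at angle 0 with about 10 N; they and the lid are stiff, 1 mm too far at the bar adds about 10 N. Origin: midway between them, at rim height.
- powder_jar: Bystander: jar with white cap, 46 mm wide, 58 mm tall, left of the chest. Origin: centre of its underside, z up.
- amber_bottle: Bystander: small brown bottle with pale cap, 27 mm wide, 53 mm tall, before the chest's left front corner. Origin: centre of its underside, z up.
- dappen_dish: Bystander: pale blue eight-sided glass dish, 33 mm wide, 27 mm tall, right of the chest. Origin: centre of its underside, z up.
- wax_tin: Bystander: flat round grey tin, 64 mm wide, 22 mm tall, right of the chest. Origin: centre of its underside, z up.

How it is judged:
By the outcome, as a careful person would: the job done as asked, in the order asked, and still so for the second after the job is handed in, with the robot touching nothing.
It also fails if it takes over 72 s, if anything falls off the work surface, if the arm or the gripper's body presses on something with over 40 N, if the wrist force passes 120 N, or if a joint passes its speed limit or range.

## Working session

There is one attempt and no reset: what is moved stays moved. The work goes in short steps, each a Python script; the robot and the scene stay as the last script left them, time stands still between calls to the robot, and variables do not carry over. Pictures are saved under pics/ and viewed, at most 10 in all, crops included, and the job is handed in when it is done.

```bash
mkdir -p pics; ls
python3 - <<'E'
from rig import arm
import cv2,numpy as np
for n in("scene","side"):
    cv2.imwrite(f"pics/{n}0.png",arm.snapshot(n)[:,:,::-1]); c=arm.get_calibration(n); print(n,c)
print(arm.grip_depth,arm.current_t(),arm.current_tool_rot(),arm.current_force())
E
```

```text
pics
scene {'intrinsics': array([[435.69873199,   0.        , 321.88949054],
       [  0.        , 435.69873199, 203.62887462],
       [  0.        ,   0.        ,   1.        ]]), 'k1': -0.11496351134925886, 'cam_to_world': array([[ 5.39270953e-03, -7.71686214e-01,  6.35980586e-01,
        -1.14257383e-01],
       [-9.99977606e-01, -6.68210511e-03,  3.71238336e-04,
        -3.81986642e-01],
       [ 3.96320962e-03, -6.35968346e-01, -7.71704967e-01,
         8.35432529e-01],
       [ 0.00000000e+00,  0.00000000e+00,  0.00000000e+00,
         1.00000000e+00]])}
side {'intrinsics': array([[476.73193491,   0.        , 325.05767196],
       [  0.        , 476.73193491, 203.82778874],
       [  0.        ,   0.        ,   1.        ]]), 'k1': 0.001956616824889435, 'cam_to_world': array([[ 0.88214191, -0.32295423,  0.34282097,  0.19839271],
       [-0.47086556, -0.58843142,  0.657293  , -0.90875433],
       [-0.01054893, -0.74124829, -0.67114804,  0.66864692],
       [ 0.        ,  0.        ,  0.        ,  1.        ]])}
0.0188 0.1 [[-9.55403382e-01  2.95303524e-01 -4.55178731e-04]
 [ 2.95303849e-01  9.55402805e-01 -1.05684154e-03]
 [ 1.22790006e-04 -1.14412601e-03 -9.99999338e-01]] [-0.5885831  -0.14578982  0.51710356]
```

View pics/scene0.png

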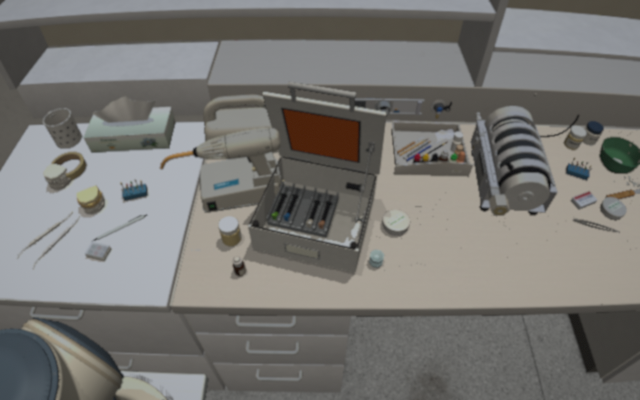

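View pics/side0.png

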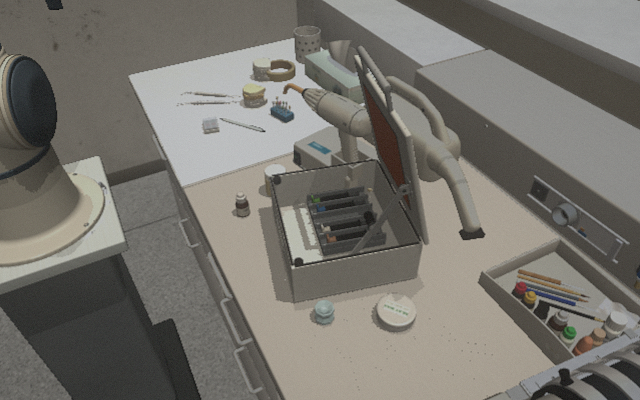

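The scene view shows the chest at about (315,215) and its open lid at (325,130). In the side view the chest is at about (345,230), the stay near (385,215) and the bar near (370,65). I'll enlarge both.

Run:
```python
import cv2
a=cv2.imread("pics/scene0.png")[80:272,240:400]; cv2.imwrite("pics/sc1.png",cv2.resize(a,None,fx=3,fy=3,interpolation=cv2.INTER_CUBIC))
a=cv2.imread("pics/side0.png")[150:300,260:440]; cv2.imwrite("pics/si1.png",cv2.resize(a,None,fx=4,fy=4,interpolation=cv2.INTER_CUBIC))
```

```text
(no output)
```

View pics/sc1.png

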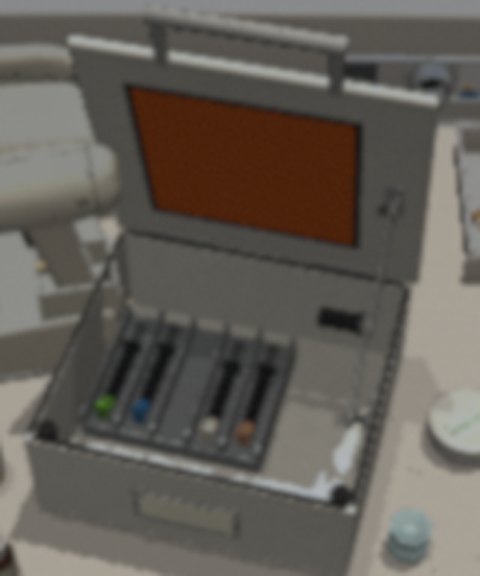

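View pics/si1.png

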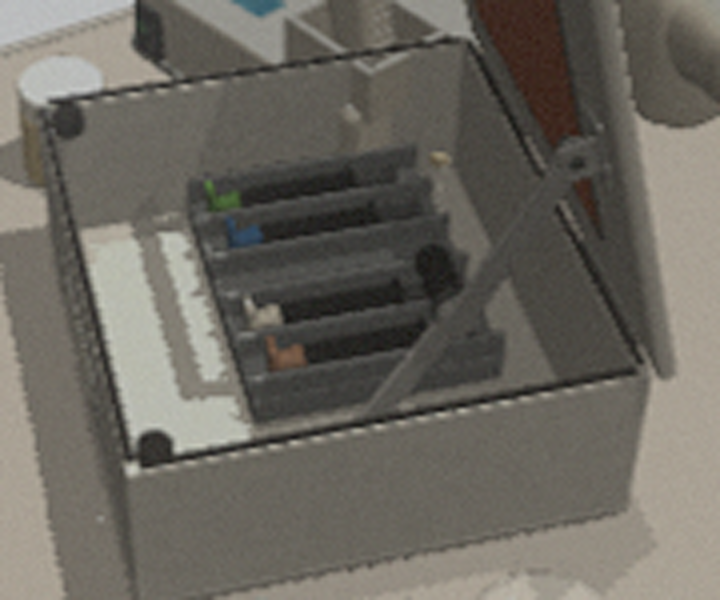

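Scene crop: rim corners at (35,440), (357,507), (408,290) and (123,235), knob at (342,320), bar from (148,17) to (345,43). Side crop: rim corners at (45,103), (130,465), (645,372) and (463,38), knob at (438,275). I'll fit the chest pose, lid angle and knob to these.

```bash
cat > h.py <<'E'
from rig import arm
import numpy as np, cv2, json
from scipy.optimize import least_squares
def proj(c,P):
    T=c["cam_to_world"]; p=(np.atleast_2d(P)-T[:3,3])@T[:3,:3]
    s=p[:,:2]/p[:,2:]; s=s*(1+c["k1"]*(s**2).sum(1,keepdims=True))
    K=c["intrinsics"]; return s*[K[0,0],K[1,1]]+[K[0,2],K[1,2]]
def Rz(a): c,s=np.cos(a),np.sin(a); return np.array([[c,-s,0],[s,c,0],[0,0,1]])
def W(q,P): return np.asarray(P)@Rz(q[2]).T+[q[0],q[1],0]   # chest->world
def bar(th,y=0): return np.array([.112-.262*np.cos(th),y,.098+.262*np.sin(th)])
E
python3 - <<'E'
from h import *
cs,cd=arm.get_calibration("scene"),arm.get_calibration("side")
C=np.array([[-.11,.12,.092],[-.11,-.12,.092],[.11,-.12,.092],[.11,.12,.092]])
us=np.array([[35,440],[357,507],[408,290],[123,235.]])/3+[240,80]
ud=np.array([[45,103],[130,465],[645,372],[463,38.]])/4+[260,150]
bs=np.array([246,30])/3+[240,80]
ks=np.array([342,320])/3+[240,80]; kd=np.array([440,277])/4+[260,150]
def knob(v): return np.array([-.008+.072*np.cos(v[4]),v[5],.063+.072*np.sin(v[4])])
def f(v):
    q=v[:3]; return np.r_[(proj(cs,W(q,C))-us).ravel(),(proj(cd,W(q,C))-ud).ravel(),
     (proj(cs,W(q,bar(v[3])))-bs).ravel(),(proj(cs,W(q,knob(v)))-ks).ravel(),(proj(cd,W(q,knob(v)))-kd).ravel()]
r=least_squares(f,[.5,-.38,0,1.32,1.05,-.075],x_scale=[.01,.01,.01,.01,.01,.001]); v=r.x
print("pose",v[:3],"th",v[3],"stay deg",np.degrees(v[4]),"ky",v[5]); print(np.round(r.fun.reshape(-1,2),1))
print("knob chest",knob(v),"world",W(v[:3],knob(v)),"bar",W(v[:3],bar(v[3])),"shut",W(v[:3],bar(0)))
json.dump(list(v),open("fit.json","w"))
# tool poses
for tilt in (30,40,50):
    t=np.radians(tilt); z=np.array([np.sin(t),0,-np.cos(t)])
    for sg in(1,-1):
        y=sg*np.array([np.cos(t),0,np.sin(t)]); R=Rz(v[2])@np.c_[np.cross(y,z),y,z]
        p=W(v[:3],knob(v)+[0,.005,0]+z*arm.grip_depth)
        print(tilt,sg,[None if (j:=arm.solve_ik(x,R)) is None else np.round(j) for x in (p,p-R[:,2]*.1)])
E
```

```text
pose [ 0.51170745 -0.36665145 -0.25025282] th 1.3221592809862568 stay deg 59.57306140673496 ky -0.07702396225753766
[[-4.5 -0.5]
 [-1.1  1.5]
 [ 0.8 -2.3]
 [-1.5 -2.4]
 [-2.3  0.9]
 [-0.1  3.9]
 [ 2.8  1.6]
 [ 1.9 -0.1]
 [-1.1 -0.4]
 [-1.5 -0.2]
 [-0.3  1.8]]
knob chest [ 0.02846362 -0.07702396  0.12508385] world [ 0.52020953 -0.44832509  0.12508385] bar [ 0.55775322 -0.37842127  0.35194317] shut [ 0.36637998 -0.32950411  0.098     ]
30 1 [array([-55.,  33.,  98.,  39.,  31., -71.]), array([-58.,  23.,  99.,  33.,  40., -66.])]
30 -1 [array([-55.,  33.,  98.,  39.,  31., 109.]), array([-58.,  23.,  99.,  33.,  40., 114.])]
40 1 [array([ -58.,   34.,  105.,   72.,   28., -106.]), array([-64.,  24., 108.,  59.,  35., -96.])]
40 -1 [array([-58.,  34., 105.,  72.,  28.,  74.]), array([-64.,  24., 108.,  59.,  35.,  84.])]
50 1 [array([ -62.,   38.,  111.,  101.,   35., -138.]), array([ -69.,   28.,  116.,   88.,   39., -130.])]
50 -1 [array([-62.,  38., 111., 101.,  35.,  42.]), array([-69.,  28., 116.,  88.,  39.,  50.])]
```

Run:
```python
from h import *
cs,cd=arm.get_calibration("scene"),arm.get_calibration("side")
C0=np.array([[-1,1],[-1,-1],[1,-1],[1,1.]])
us=np.array([[35,440],[357,507],[408,290],[123,235.]])/3+[239.7,79.7]
ud=np.array([[45,103],[130,465],[645,372],[463,38.]])/4+[259.6,149.6]
bs=np.array([246,30])/3+[239.7,79.7]
ks=np.array([342,320])/3+[239.7,79.7]; kd=np.array([440,277])/4+[259.6,149.6]
def f(v):
    q=v[:3]; C=np.c_[C0*v[3:5],np.full(4,.092)]
    return np.r_[(proj(cs,W(q,C))-us).ravel(),(proj(cd,W(q,C))-ud).ravel()]
r=least_squares(f,[.5,-.38,0,.11,.12],x_scale=.01); print(r.x,np.round(r.fun.reshape(-1,2),1).tolist())
q=r.x[:3]
g=lambda p:np.r_[(proj(cs,p)-ks)[0],(proj(cd,p)-kd)[0]]
k=least_squares(g,[.52,-.45,.125],x_scale=.01); print("knob free",k.x,k.fun,"chest",(k.x-[q[0],q[1],0])@Rz(q[2]))
b=least_squares(lambda t:(proj(cs,W(q,bar(t[0])))-bs)[0],[1.3]); print("th",b.x,b.fun)
json.dump(list(q)+list(k.x),open("fit.json","w"))
t=np.radians(40); z=np.array([np.sin(t),0,-np.cos(t)]); y=np.array([np.cos(t),0,np.sin(t)]); R=Rz(q[2])@np.c_[np.cross(y,z),y,z]
p=k.x+R[:,2]*(arm.grip_depth-.13)+Rz(q[2])@[0,.005,0]
j=arm.solve_ik(p,R); print("pre",p,j)
c=arm.get_calibration("wrist"); T=np.eye(4);T[:3,:3]=arm.current_tool_rot();T[:3,3]=arm.current_ee_pos(); print(np.linalg.inv(T)@c["cam_to_world"],c["intrinsics"])
```

```text
[ 0.51066449 -0.36624597 -0.25002187  0.10614821  0.11636707] [[-2.2, -0.8], [-2.3, 0.3], [-0.8, -0.8], [-0.5, -0.4], [-0.2, 2.2], [1.6, 2.1], [-0.5, 0.9], [0.5, 1.7]]
knob free [ 0.51790356 -0.44999427  0.13115358] [-0.21359505 -0.91410058 -0.37156445  0.59287501] chest [ 0.02773542 -0.07935319  0.13115358]
th [1.32730724] [-0.8620953 -0.2819226]
pre [ 0.44988516 -0.42746429  0.21633773] [-66.04122174  20.02518671 108.28937539  54.93485813  38.05664185
 -92.4290802 ]
[[-1.30018857e-04 -9.57537071e-01 -2.88310148e-01  8.13546441e-02]
 [ 9.99999805e-01 -3.00799785e-04  5.48049088e-04  4.49365432e-04]
 [-6.11500949e-04 -2.88310020e-01  9.57536923e-01 -1.70420597e-01]
 [ 0.00000000e+00  0.00000000e+00  0.00000000e+00  1.00000000e+00]] [[325.60987955   0.         319.40018108]
 [  0.         325.60987955 197.75035965]
 [  0.           0.           1.        ]]
```

The free fit matches the inner rim edge, and the chest centre agrees with the first fit to within 1 mm. The knob is about 35 mm above the rim, as expected. Next I'll go to the pre-grasp pose by a retracted route and look with the wrist camera.

```bash
cat >> h.py <<'E'
F=json.load(open("fit.json")) if __import__("os").path.exists("fit.json") else None
def Rt(tilt,yaw,sg=1):
    t=np.radians(tilt); z=np.array([np.sin(t),0,-np.cos(t)]); y=sg*np.array([np.cos(t),0,np.sin(t)])
    return Rz(yaw)@np.c_[np.cross(y,z),y,z]
def save(cam,name):
    c=arm.get_calibration(cam); im=arm.snapshot(cam); cv2.imwrite(f"pics/{name}.png",im[:,:,::-1]); return c
E
python3 - <<'E'
from h import *
import pickle
q=F[:3]; k=np.array(F[3:]); R=Rt(40,q[2])
p=k+R[:,2]*(arm.grip_depth-.10)+Rz(q[2])@[0,.005,0]
Rd=np.diag([-1.,1,-1])
arm.move_to([.36,.15,.34],Rz(.4)@Rd); print(arm.current_joint_positions())
arm.move_to(p-R[:,2]*.10,R); print(arm.current_joint_positions())
arm.move_l(p,R); print(arm.current_ee_pos(),p,arm.current_t())
arm.sleep(.3); print(arm.current_force())
pickle.dump(save("wrist","w1"),open("w1.pkl","wb"))
E
```

```text
[ 1.38763655e+01  1.63991029e+00  9.48528492e+01  5.04191068e-03
  8.35160351e+01 -9.90460694e+01]
[-70.97589478  12.76097796 108.11092375  48.43378937  45.92843941
 -87.55347663]
[ 0.46852106 -0.43211158  0.19383406] [ 0.46856921 -0.43223554  0.19335639] 4.8333
[-0.13378053  0.75318219 -0.93986651]
```

View pics/w1.png

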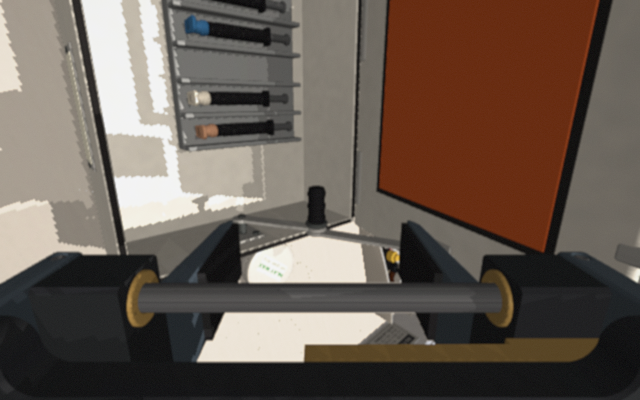

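The knob runs from its inner end at (316,189) to its root at (317,226), with the middle near (316.5,207). It sits almost on the finger centre line at column 320. I'll refine the position with this view.

Run:
```python
from h import *
import pickle
cw=pickle.load(open("w1.pkl","rb")); cs,cd=arm.get_calibration("scene"),arm.get_calibration("side")
q=np.array(F[:3]); k0=np.array(F[3:]); ey=Rz(q[2])@[0,.016,0]
print("old->wrist",proj(cw,[k0,k0+ey,k0-ey]).round(1).tolist())
ks=np.array([342,320])/3+[239.7,79.7]; kd=np.array([440,277])/4+[259.6,149.6]
# px residuals scaled to mm-ish sigma per camera
g=lambda p:np.r_[(proj(cs,p)-ks)[0]/1.2,(proj(cd,p)-kd)[0]/1.5,(proj(cw,[p+ey,p-ey])-[[316,191],[316.7,225]]).ravel()/2]
k=least_squares(g,k0,x_scale=.01); kc=(k.x-[q[0],q[1],0])@Rz(q[2])
print(k.x,k.fun.round(2),"chest",kc,"r,ang",np.hypot(kc[0]+.008,kc[2]-.063),np.degrees(np.arctan2(kc[2]-.063,kc[0]+.008)))
R=arm.current_tool_rot(); print("in tool",(k.x-arm.current_ee_pos())@R,"old",(k0-arm.current_ee_pos())@R)
json.dump(list(q)+list(k.x),open("fit.json","w"))
```

```text
old->wrist [[318.9, 210.9], [318.9, 192.1], [318.9, 229.1]]
[ 0.51858059 -0.44889092  0.12810706] [-0.68 -0.18 -0.32  0.93  0.4  -0.64  0.1   0.77] chest [ 0.02811841 -0.07811663  0.12810706] r,ang 0.07445447389225461 60.980498577083104
in tool [-0.00350731 -0.00187587  0.08419748] old [-0.00474545 -0.00021006  0.08161888]
```

```bash
cat >> h.py <<'E'
def frc(n=8,dt=.01):
    a=[]
    for _ in range(n): a.append(arm.current_force()); arm.sleep(dt)
    return np.mean(a,0)
E
python3 - <<'E'
from h import *
q=F[:3]; k=np.array(F[3:]); R=Rt(40,q[2]); C=Rz(q[2])
p=k+R[:,2]*arm.grip_depth+C@[0,.005,0]
arm.grip(.045); b=frc(20,.02); print("base",b,np.std([arm.current_force() for _ in range(5)]))
arm.move_l(p,R,feed=.06); arm.sleep(.2); print("in (chest)",(frc()-b)@C)
for w in (.022,.018,.016):
    arm.grip(w); print(w,arm.current_width(),arm.current_grasp_force(),"tool",((frc()-b)@R).round(2))
print(arm.current_ee_pos()-p,arm.current_t())
json.dump(list(b),open("base.json","w"))
E
```

```text
base [ 0.0603217   0.08259695 -0.09318023] 0.160355960065586
in (chest) [-0.05917975 -0.20603333  0.3272209 ]
0.022 0.02192924571553981 0.0 tool [0.14 0.19 0.  ]
0.018 0.017797404100704153 0.0 tool [-0.08 -0.16 -0.26]
0.016 0.01609438271063296 0.2903429791331291 tool [-0.02 -0.42 -0.07]
[-2.66342721e-06 -1.37469754e-05  9.68653115e-06] 9.7667
```

Run:
```python
from h import *
q=F[:3]; R=Rt(40,q[2]); C=Rz(q[2]); b=np.array(json.load(open("base.json")))
arm.grip(.010); arm.sleep(.2)
print(arm.current_width(),arm.current_grasp_force(),"tool",((frc(15)-b)@R).round(2),"chest",((frc(15)-b)@C).round(2),arm.current_t())
c=(arm.current_ee_pos()-R[:,2]*arm.grip_depth-[q[0],q[1],0])@C; print(c,np.hypot(c[0]+.008,c[2]-.063))
save("wrist","w2")
```

```text
0.013384370150740498 29.994861781597137 tool [-1.78 -4.83 -0.53] chest [-4.86 -1.99 -3.24] 10.4333
[ 0.02796346 -0.07313924  0.12794807] 0.07424029827672915
```

View pics/w2.png

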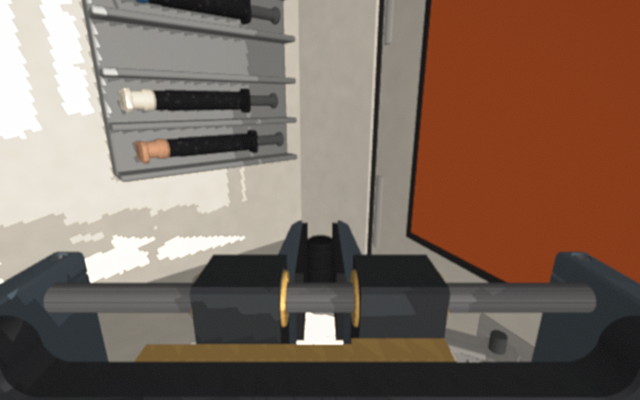

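The picture shows the knob held between the pads, with a side load of about 5 N. I'll move along the arc in small steps, relieving the radial force and recording the resistance.

```bash
cat > knee.py <<'E'
from h import *
import os,sys
q=F[:3]; R=Rt(40,q[2]); C=Rz(q[2]); b=np.array(json.load(open("base.json")))
S=json.load(open("knee.json")) if os.path.exists("knee.json") else dict(ang=60.5,r=.0742,y=None,log=[])
def gp(): return (arm.current_ee_pos()-R[:,2]*arm.grip_depth-[q[0],q[1],0])@C
if S["y"] is None: c=gp(); S.update(y=c[1],r=float(np.hypot(c[0]+.008,c[2]-.063)),ang=float(np.degrees(np.arctan2(c[2]-.063,c[0]+.008))))
def go(feed=.006):
    a=np.radians(S["ang"]); c=np.array([-.008+S["r"]*np.cos(a),S["y"],.063+S["r"]*np.sin(a)])
    arm.move_l(W(q,c)+R[:,2]*arm.grip_depth,R,feed=feed)
def meas():
    f=(frc(6,.01)-b)@C; a=np.radians(S["ang"])
    return -(f@[-np.sin(a),0,np.cos(a)]), f@[np.cos(a),0,np.sin(a)], f[1]
def step(mm):
    S["ang"]+=np.degrees(mm/72.)
    go(); T,r,y=meas(); S["log"].append([S["ang"],S["r"],T,r,y]); S["r"]+=np.clip(r*4e-5,-2e-4,2e-4)
    S["y"]+=np.clip(y*2e-5,-1e-4,1e-4)
    print(f'{(S["ang"])*72*np.pi/180:.2f}mm r{S["r"]*1e3:.2f} T{T:.2f} R{r:.2f} Y{y:.2f} t{arm.current_t():.2f}'); return T
E
python3 - <<'E'
from knee import *
print(arm.current_t())
for i in range(4): step(0)
for i in range(8): step(.4)
json.dump(S,open("knee.json","w"))
E
```

```text
10.4833
76.69mm r74.05 T-2.25 R-5.05 Y-1.93 t10.78
76.69mm r73.92 T-3.11 R-3.33 Y-0.83 t11.08
76.69mm r73.86 T-3.02 R-1.36 Y-0.36 t11.38
76.69mm r73.87 T-3.92 R0.26 Y0.21 t11.68
77.09mm r73.88 T2.26 R0.19 Y0.73 t11.98
77.49mm r73.84 T6.36 R-1.07 Y0.81 t12.28
77.89mm r73.79 T7.23 R-1.21 Y0.76 t12.58
78.29mm r73.78 T6.90 R-0.17 Y1.04 t12.88
78.69mm r73.78 T6.68 R-0.09 Y1.02 t13.18
79.09mm r73.79 T6.24 R0.24 Y0.23 t13.48
79.49mm r73.80 T6.37 R0.36 Y0.73 t13.78
79.89mm r73.83 T5.84 R0.73 Y0.53 t14.08
```

Resistance peaked at 7.2 N and is now falling at about 0.6 N/mm. I'll continue until about 1.4 N is left, roughly 2.3 mm past centre.

Run:
```python
from knee import *
def fit():
    L=np.array([l for l in S["log"][7:]]); x=L[:,0]*72*np.pi/180; m=np.polyfit(x,L[:,2],1); return x[-1],m
for i in range(30):
    T=step(.4 if i<10 else .25); x,m=fit()
    if np.polyval(m,x)<1.6 or T<1.2: break
print("fit slope",m[0],"zero at",-m[1]/m[0],"now",x,np.polyval(m,x))
json.dump(S,open("knee.json","w"))
```

```text
80.29mm r73.86 T5.28 R0.72 Y0.66 t14.38
80.69mm r73.89 T4.91 R0.64 Y1.02 t14.68
81.09mm r73.94 T4.44 R1.29 Y0.68 t14.98
81.49mm r74.02 T4.72 R1.96 Y0.84 t15.28
81.89mm r74.10 T4.48 R2.03 Y0.96 t15.58
82.29mm r74.22 T3.75 R3.13 Y1.03 t15.88
82.69mm r74.37 T3.30 R3.67 Y0.02 t16.18
83.09mm r74.49 T2.64 R2.98 Y-0.35 t16.48
83.49mm r74.61 T2.62 R3.09 Y-1.06 t16.78
83.89mm r74.71 T1.57 R2.57 Y-1.69 t17.08
84.14mm r74.77 T1.90 R1.35 Y-1.74 t17.38
84.39mm r74.80 T1.93 R0.70 Y-1.38 t17.68
84.64mm r74.79 T1.61 R-0.05 Y-1.47 t17.98
fit slope -0.8799734734682875 zero at 86.38952592423097 now 84.64257831237306 1.5372675579737347
```

Run:
```python
from knee import *
arm.grip(.016); print((frc()-b)@R); arm.grip(.036); arm.sleep(.3); print(((frc()-b)@R),arm.current_t())
p=arm.current_ee_pos(); arm.move_l(p-R[:,2]*.08,R,feed=.06); save("side","si2"); save("scene","sc2"); save("wrist","w3")
import cv2
A=cv2.imread("pics/side0.png")[40:240,330:440]; B=cv2.imread("pics/si2.png")[40:240,330:440]
D=np.hstack([cv2.resize(x,None,fx=3,fy=3,interpolation=cv2.INTER_CUBIC) for x in(A,B)]); cv2.imwrite("pics/cmp.png",D)
print(arm.current_t())
```

```text
[-0.21280623 -0.03914786 -0.12612115]
[ 0.00091056  0.18351583 -0.04415678] 19.1917
20.825
```

View pics/cmp.png

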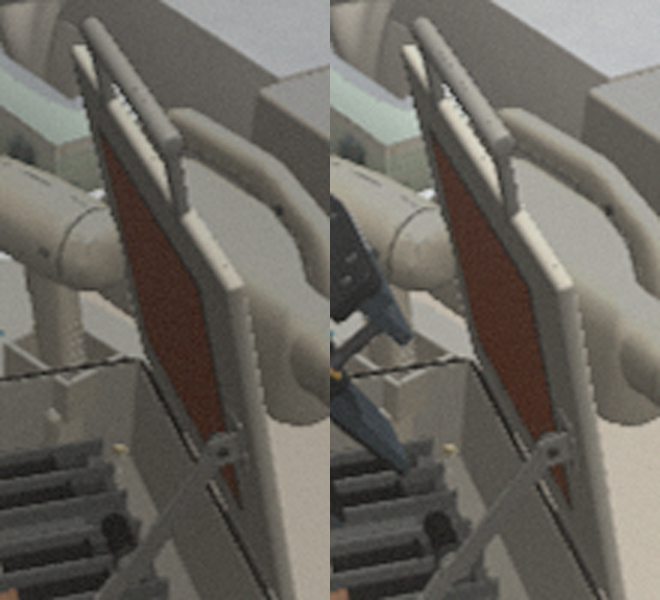

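The lid still stands in the right half of the crop, as it did at the start, and the knob has moved slightly to the front. The bar ends are at (361.7,48.3) and (388.3,88.3) in the side view. I'll triangulate the bar and plan the arc.

Run:
```python
from h import *
cs,cd=arm.get_calibration("scene"),arm.get_calibration("side"); q=F[:3]; C=Rz(q[2])
bs=np.array([246.5,30])/3+[239.7,79.7]; bd=np.array([135,85])/3+[329.7,39.7]
g=lambda p:np.r_[(proj(cs,p)-bs)[0],(proj(cd,p)-bd)[0]]
k=least_squares(g,[.55,-.37,.35],x_scale=.01); c=(k.x-[q[0],q[1],0])@C
print(k.x,k.fun.round(2),"chest",c,"rad",np.hypot(c[0]-.112,c[2]-.098),"th",np.arctan2(c[2]-.098,.112-c[0]))
print("model 1.32",W(q,bar(1.32)))
print("joints",arm.current_joint_positions().round(1))
for tilt in(0,12,25):
  R=Rt(tilt,q[2])
  for th in (1.32,.9,.5,0): print(tilt,th,(lambda j:None if j is None else np.round(j,1))(arm.solve_ik(W(q,bar(th))+R[:,2]*arm.grip_depth,R)))
  print("pre",arm.solve_ik(W(q,bar(1.32))+R[:,2]*(arm.grip_depth-.09),R))
```

```text
[ 0.55685853 -0.38013512  0.35388815] [-0.05 -0.64 -0.23  0.42] chest [ 0.04819426 -0.00202773  0.35388815] rad 0.26372318837676473 th 1.3264293984419584
model 1.32 [ 0.55618183 -0.37786952  0.35180336]
joints [-63.4  24.9 108.3  60.9  33.8 -97.6]
0 1.32 [-39.3  28.   59.1  -0.   92.9 -25. ]
0 0.9 [-43.4  21.3  77.6  -0.   81.2 -29. ]
0 0.5 [-47.   20.5  92.4  -0.   67.1 -32.6]
0 0 [-49.   28.7 104.2  -0.   47.1 -34.7]
pre [-3.92773889e+01  2.66761502e+01  4.82978482e+01 -2.54444375e-14
  1.05026002e+02 -2.49521908e+01]
12 1.32 [-42.   22.1  69.9   5.7  77.4 -28.4]
12 0.9 [-47.1  16.2  86.6   7.   67.2 -34.9]
12 0.5 [-51.6  16.2 100.8   9.   53.7 -42.1]
12 0 [-54.2  26.2 112.7  14.3  32.6 -51.4]
pre [-42.89533202  18.47710936  62.51096945   5.70848244  88.44573114
 -28.19699519]
25 1.32 [-45.6  17.1  81.3  14.6  60.7 -36.1]
25 0.9 [-52.   12.   96.6  19.   52.7 -46.7]
25 0.5 [-57.9  13.5 110.1  26.5  40.9 -61.4]
25 0 [-61.4  26.7 121.9  53.7  22.6 -95.7]
pre [-47.8232382   11.23120778  77.00579436  14.27518984  71.07236278
 -35.67454384]
```

Run:
```python
from h import *
q=F[:3]; C=Rz(q[2]); R=Rt(12,q[2]); th=1.325
P=W(q,bar(th,-.002))+R[:,2]*arm.grip_depth
p=arm.current_ee_pos(); Ro=arm.current_tool_rot()
arm.move_l(p-Ro[:,2]*.08,Ro,feed=.15)
arm.move_to(P-R[:,2]*.10-C@[.09,0,0],R)
arm.move_l(P-R[:,2]*.10,R); arm.grip(.05); arm.sleep(.1); b=frc(20,.02); print("base",b,arm.current_t())
arm.move_l(P,R,feed=.07); arm.sleep(.2); print("in",((frc()-b)@C).round(2))
for w in (.022,.018,.015):
    arm.grip(w); f=(frc()-b)@R; print(w,arm.current_width(),arm.current_grasp_force(),"tool",f.round(2))
    if abs(f[1])>2: break
json.dump(list(b),open("base2.json","w")); print(arm.current_t())
save("wrist","w4")
```

```text
base [-0.00502365  0.08643678  0.19778379] 24.1083
in [ 0.23  0.   -0.69]
0.022 0.021793867613679328 0.0 tool [-0.08  0.19  0.28]
0.018 0.01830157653294398 0.0 tool [0.06 0.02 0.34]
0.015 0.01480751024968219 1.1150803416967392 tool [-0.21 -2.1  -0.97]
27.325
```

View pics/w4.png

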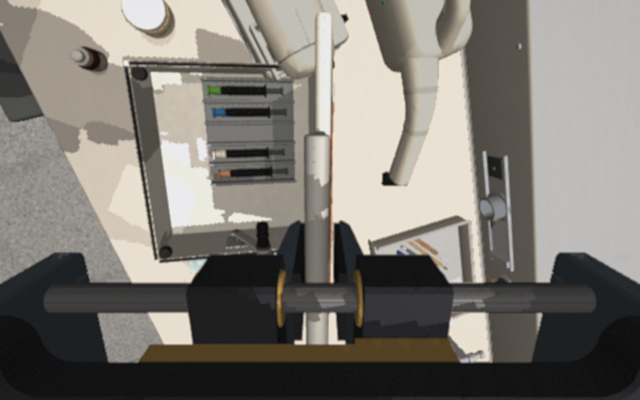

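The bar lies between the pads at (317,210), touching only one of them. I'll shift about 1.2 mm toward it, close, and start the lid slowly.

```bash
cat > lid.py <<'E'
from h import *
import os
q=F[:3]; C=Rz(q[2]); R=Rt(12,q[2]); b=np.array(json.load(open("base2.json")))
S=json.load(open("lid.json")) if os.path.exists("lid.json") else {}
def here():
    c=(arm.current_ee_pos()-R[:,2]*arm.grip_depth-[q[0],q[1],0])@C
    S.update(th=float(np.arctan2(c[2]-.098,.112-c[0])),r=float(np.hypot(c[0]-.112,c[2]-.098)),y=float(c[1]))
def meas(n=4):
    f=(frc(n,.01)-b)@C; s,c=np.sin(S["th"]),np.cos(S["th"])
    return f@[-s,0,-c], f@[-c,0,s], f[1]      # along closing, radially out, y
def step(mm,feed=.01,n=4,pr=True):
    S["th"]-=mm/262; s,c=np.sin(S["th"]),np.cos(S["th"])
    arm.move_l(W(q,[.112-S["r"]*c,S["y"],.098+S["r"]*s])+R[:,2]*arm.grip_depth,R,feed=feed)
    T,r,y=meas(n); S["r"]+=float(np.clip(r*4e-5,-3e-4,3e-4)); S["y"]+=float(np.clip(y*2e-5,-1e-4,1e-4))
    if pr: print(f'th{S["th"]:.4f} s{S["th"]*262:.1f} r{S["r"]*1e3:.2f} T{T:.2f} R{r:.2f} Y{y:.2f} t{arm.current_t():.2f}')
    return T
def keep(): json.dump(S,open("lid.json","w"))
E
python3 - <<'E'
from lid import *
arm.move_l(arm.current_ee_pos()-R[:,1]*.0012,R,feed=.01); print(((frc()-b)@R).round(2))
arm.grip(.008); arm.sleep(.1); here(); print(arm.current_width(),arm.current_grasp_force(),S,meas())
for i in range(3): step(0)
for i in range(16): 
    if step(.4,n=3)<-28: break
keep()
E
```

```text
[0.12 0.05 0.16]
0.01127894082499069 30.000201165676117 {'th': 1.3192725189021415, 'r': 0.2621046546742485, 'y': -0.0019933722532034996} (np.float64(3.0266808071734177), np.float64(2.1528636823531437), np.float64(0.0879467655608446))
th1.3193 s345.6 r262.15 T2.83 R1.14 Y-0.21 t28.38
th1.3193 s345.6 r262.18 T2.43 R0.65 Y-0.93 t28.66
th1.3193 s345.6 r262.15 T2.69 R-0.71 Y-0.61 t28.94
th1.3177 s345.2 r262.10 T1.63 R-1.08 Y-0.38 t29.22
th1.3162 s344.8 r262.07 T0.35 R-0.86 Y0.05 t29.49
th1.3147 s344.4 r262.01 T-1.01 R-1.47 Y-0.14 t29.77
th1.3132 s344.0 r261.98 T-1.56 R-0.74 Y0.30 t30.04
th1.3116 s343.6 r261.97 T-3.68 R-0.37 Y0.49 t30.32
th1.3101 s343.2 r262.00 T-4.40 R0.82 Y0.82 t30.59
th1.3086 s342.8 r262.04 T-5.17 R0.96 Y0.86 t30.87
th1.3071 s342.4 r262.03 T-6.51 R-0.11 Y0.44 t31.14
th1.3055 s342.0 r262.00 T-6.96 R-0.81 Y0.65 t31.42
th1.3040 s341.6 r261.98 T-7.96 R-0.66 Y0.27 t31.69
th1.3025 s341.2 r261.94 T-9.13 R-0.97 Y0.17 t31.97
th1.3010 s340.8 r261.89 T-9.81 R-1.09 Y-0.14 t32.24
th1.2994 s340.4 r261.83 T-10.33 R-1.55 Y0.03 t32.52
th1.2979 s340.0 r261.79 T-11.04 R-0.96 Y0.31 t32.79
th1.2964 s339.6 r261.74 T-12.22 R-1.36 Y0.04 t33.07
th1.2948 s339.2 r261.69 T-12.84 R-1.11 Y0.29 t33.34
```

Run:
```python
from lid import *
n=0
for i in range(28): 
    T=step(.4,n=3)
    if T<-26: print("too hard"); break
    n=n+1 if T>3 else 0
    if n>=3: break
keep()
```

```text
th1.2933 s338.8 r261.64 T-14.10 R-1.30 Y-0.05 t33.62
th1.2918 s338.4 r261.59 T-14.51 R-1.36 Y0.70 t33.89
th1.2903 s338.0 r261.89 T4.89 R9.99 Y0.23 t34.17
th1.2887 s337.6 r262.16 T4.85 R6.88 Y-0.29 t34.44
th1.2872 s337.2 r262.34 T5.57 R4.55 Y0.06 t34.72
```

The knee gave at 14.5 N and the hand now carries the lid. I'll lower it steadily along the arc.

Run:
```python
from lid import *
for i in range(8): step(2,feed=.015,n=3,pr=i%3==0)
i=0
while S["th"]*262>24:
    i+=1; T=step(8,feed=.035,n=3,pr=i%4==0)
    if not -5<T<30: print("stop",T); break
step(0); keep(); print(arm.current_width(),arm.current_grasp_force())
```

```text
th1.2796 s335.2 r262.43 T6.12 R2.05 Y-0.48 t35.02
th1.2567 s329.2 r262.32 T6.19 R-2.32 Y0.28 t35.95
th1.2338 s323.2 r261.75 T6.63 R-4.05 Y0.88 t36.88
th1.1040 s289.2 r261.16 T8.96 R-3.77 Y2.01 t38.78
th0.9819 s257.2 r260.67 T9.43 R-3.30 Y1.66 t40.38
th0.8597 s225.2 r260.37 T8.97 R-1.87 Y1.87 t41.98
th0.7376 s193.2 r260.17 T8.55 R-0.95 Y1.64 t43.58
th0.6155 s161.2 r260.08 T9.20 R0.15 Y1.12 t45.18
th0.4933 s129.2 r260.16 T9.12 R0.71 Y0.85 t46.78
th0.3712 s97.2 r260.46 T8.93 R2.42 Y1.10 t48.38
th0.2490 s65.2 r260.85 T8.44 R3.03 Y0.90 t49.98
th0.1269 s33.2 r261.34 T7.95 R3.56 Y0.57 t51.58
th0.0658 s17.2 r261.67 T7.99 R1.26 Y2.11 t52.67
0.011295730438956639 30.0
```

Run:
```python
from lid import *
for i in range(5):
    T=step(2,feed=.02,n=3)
    if T<5.5: break
while T>-.7 and S["th"]*262>-6 and arm.current_t()<65:
    T=step(.5 if T>6 else .2,feed=.01,n=4)
keep()
```

```text
th0.0582 s15.2 r261.66 T7.47 R-0.47 Y1.58 t52.94
th0.0506 s13.2 r261.64 T7.78 R-0.47 Y1.10 t53.22
th0.0429 s11.2 r261.65 T7.34 R0.42 Y0.04 t53.49
th0.0353 s9.2 r261.68 T7.21 R0.71 Y-1.34 t53.77
th0.0277 s7.2 r261.74 T7.22 R1.42 Y-1.96 t54.04
th0.0258 s6.7 r261.75 T6.93 R0.27 Y-1.50 t54.33
th0.0239 s6.2 r261.74 T6.85 R-0.26 Y-0.44 t54.61
th0.0219 s5.7 r261.71 T7.46 R-0.69 Y-0.97 t54.89
th0.0200 s5.2 r261.71 T7.16 R0.07 Y-0.82 t55.17
th0.0181 s4.7 r261.70 T7.17 R-0.45 Y-0.85 t55.46
th0.0162 s4.2 r261.72 T7.15 R0.57 Y-0.49 t55.74
th0.0143 s3.7 r261.72 T6.63 R-0.07 Y-0.40 t56.02
th0.0124 s3.2 r261.72 T6.81 R0.14 Y0.21 t56.31
th0.0105 s2.7 r261.74 T6.60 R0.52 Y0.14 t56.59
th0.0086 s2.2 r261.75 T6.92 R0.12 Y1.09 t56.88
th0.0067 s1.7 r261.76 T7.14 R0.43 Y0.16 t57.16
th0.0048 s1.2 r261.80 T6.72 R0.97 Y0.15 t57.44
th0.0029 s0.7 r261.85 T6.63 R1.27 Y0.45 t57.73
th0.0010 s0.2 r261.86 T6.17 R0.20 Y0.79 t58.01
th-0.0010 s-0.3 r261.87 T7.03 R0.31 Y0.67 t58.29
th-0.0029 s-0.8 r261.89 T6.94 R0.41 Y0.58 t58.58
th-0.0048 s-1.3 r261.89 T6.59 R-0.14 Y-0.03 t58.86
th-0.0067 s-1.8 r261.88 T7.05 R-0.26 Y0.08 t59.14
th-0.0086 s-2.3 r261.90 T6.50 R0.57 Y-0.27 t59.42
th-0.0105 s-2.8 r261.92 T6.98 R0.51 Y-0.78 t59.71
th-0.0124 s-3.3 r261.91 T6.69 R-0.24 Y-0.69 t59.99
th-0.0143 s-3.8 r261.91 T6.96 R-0.02 Y-0.23 t60.27
th-0.0162 s-4.3 r261.94 T5.75 R0.80 Y-0.31 t60.56
th-0.0170 s-4.5 r261.96 T3.54 R0.47 Y0.35 t60.84
th-0.0178 s-4.7 r262.01 T0.38 R1.23 Y1.01 t61.12
th-0.0185 s-4.9 r262.05 T-3.72 R1.11 Y1.67 t61.41
```

Run:
```python
from lid import *
print(step(-.1)); arm.grip(.020); print(((frc(4)-b)@C).round(2),arm.current_t())
arm.move_l(arm.current_ee_pos()-R[:,2]*.09,R,feed=.1); print(((frc(4)-b)@C).round(2),arm.current_t())
save("side","fin"); a=cv2.imread("pics/fin.png")[120:320,210:450]; cv2.imwrite("pics/fin2.png",cv2.resize(a,None,fx=3,fy=3,interpolation=cv2.INTER_CUBIC))
```

```text
th-0.0181 s-4.8 r262.04 T-3.19 R-0.36 Y1.78 t61.69
-3.1906025372746454
[-0.16 -0.09 -0.43] 62.0917
[-0.14 -0.27 -0.25] 63.175
```

View pics/fin2.png

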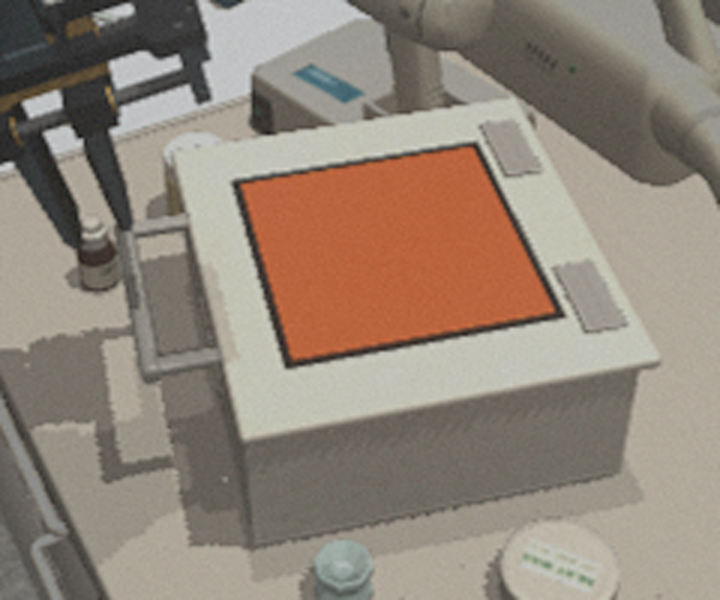

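The picture shows the lid flat and shut, with the bar at (140,300) and the gripper clear above it. The bottle, jar, dish and tin are where they were.

```bash
python3 -c "
from rig import arm
print(arm.sign_off(),arm.current_t())"
```

```text
the job is handed in; nothing more can be done
the job is handed in; nothing more can be done
```

The lid is shut on its buffers and the job is handed in: the stay was unlocked about 2 mm past centre with the lid still standing, the lid was lowered under control (the first pull gave at 14.5 N) and set down with about 3 N, by about 63 s, and the jar, bottle, dish and tin still stand where they were.

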